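# Pry the spring clip off the tilted decorating wheel

### The job

Take the orange-handled hooked pick from its rest, hook it into the pull ear of the brass spring clip on the spindle of the tilted decorating wheel, and pull the clip out of its groove, leaving it lying in the dish of the wheel head clear of the spindle. Do not touch the clip with the gripper or the arm, only with the pick. Then lay the pick back in both notches of its rest the way it lay, let go, and leave the cup, jar, tub and timer where they stand.

Things in the scene. Friction and masses are not known exactly. Their poses are not given: they have to be found in the camera images.
- wheel_head: Grey dish head on a fixed stand, tilted 25 deg. Origin: spindle axis at dish floor. z: along spindle, out of the dish; y: level, the way the clip's ear points and comes out; x: up the slope. Inner radius 104 mm, lip 10 mm high. Hub radius 28, 6 mm high; groove core radius 15, 6 to 17 mm above floor; cap radius 20, 17 to 26 mm. A key behind the core, at y-, keeps the clip from turning
- spindle (a point): Centre of the spindle groove, 10 mm above the dish floor; axes as wheel_head. The clip's ring centre lies here while the clip is in the groove
- clip_ring (a point): Ring centre, half-way up, of the brass spring clip (80 g, 8 mm thick, underside 6 mm above the dish floor). Axes as wheel_head at the start; the ear is at y+. The ring is open at y-, where two sprung jaws grip the core. Pulled along y it resists with about 6 to 10 N for 12 mm, snaps free, and drops to the dish floor as it leaves the hub
- clip_ear (a point): Centre of the opening of the clip's pull ear, 40 mm from the ring centre along y; axes as clip_ring. Opening 20 mm across (x), 21 mm along y; its far bar lies 50.5 to 57.5 mm from the ring centre. Bars 8 mm thick. The dish floor is 10 mm below this point, so the hook can go right through and touch the floor
- pick_grip (a point): Centre of the pick's orange handle, 100 mm long (x), 16 mm wide (y), 18 mm high (z); the pick weighs 110 g and is 187 mm long. x: from the handle towards the hook; z: away from the hook, up while it lies in its rest
- pick_tip (a point): End of the pick's hook, 130 mm ahead of the handle centre (x) and 40 mm below it (z); axes as pick_grip. The hook is a 6 mm round steel leg that hangs from the 6 mm shank and leans back 4 mm towards the handle at its tip; its foremost point is 137 mm ahead of the handle centre
- pick_rest: Fixed wooden rest, base 105 x 70 mm; origin under its centre on the table. x: from handle to hook of the pick lying in it; z up. Two cheeks 12 mm thick at x -41 and 41 mm have notches with floors at z 60 mm, about 25 mm wide, flaring, 13 mm deep. The handle's centre lies over the origin at z 69 mm (within 4 mm along x), free for the fingers for 70 mm between the cheeks
- cup_mid (a point): Centre, half-way up, of the biscuit-fired cup with a blue band, 67 mm across, 61 mm high; a bystander
- jar_mid (a point): Centre, half-way up, of the glaze jar with black lid, 51 mm across, 60 mm high; a bystander
- tub_mid (a point): Centre, 35 mm up, of the translucent tub with blue slip, 99 x 155 x 70 mm; a bystander
- timer_mid (a point): Centre, 21 mm up, of the green wind-up kitchen timer, 63 mm across, 43 mm high; a bystander
There are look-alikes about, which are no part of the job. What is shaped like the pick_rest but red is not meant.

How it is judged:
By the outcome, as a careful person would: the job done as asked, in the order asked, and still so for the second after the job is handed in, with the robot touching nothing.
It also fails if it takes over 45 s, if anything falls off the work surface, if the arm or the gripper's body presses on something with over 40 N, if the wrist force passes 120 N, or if a joint passes its speed limit or range.

### The arm

A 7-joint arm with a two-finger parallel gripper is mounted at the origin on a cart in front of the work surface, level with it; the furniture and walls round the work are solid. World frame = base frame: x ahead of the robot, y to its left, z up, the work surface at z = 0. Lengths are in m, angles in rad, forces in N, time in s.
With the tool pointing down it reaches from about 0.425 to 1.025 m from the base axis. Payload 9.4 kg.
Tool frame: the origin (TCP) lies midway between the tips of the shut fingers; the grasp point (between the pads) lies bot.grip_depth behind it (bot.grip_depth is the distance from the TCP to the grasp point, in m); z points along the fingers, y is the line along which they close (so a half turn about z gives the same grasp; the last joint's range is limited). The gripper opens to 85 mm and grips with 20 to 120 N. Pads are 22 mm wide; open, the fingers measure 114 mm over their backs; the gripper's body (76 mm by 85 mm) begins 54 mm behind the grasp point. The pads swing forward as they close: fully open they stand 13 mm farther back than shut.
Start: joints at [-1.302, 0.599, -0.003, 1.599, 0.002, 0.943, -0.08], TCP at [0.246, 0.682, 0.231] pointing down, gripper open.
Joint ranges: [-2.57, 2.57], [-0.35, 1.97], [-1.29, 1.29], [0.11, 2.56], [-1.05, 4.19], [0.11, 1.86], [-2.63, 2.63]. Speed limits (rad/s): [2.22, 2.22, 3.01, 3.01, 3.14, 3.14, 3.14].

### API

Orientations are given as [roll, pitch, yaw] about the fixed x, y, z axes, in that order (R = Rz(yaw) Ry(pitch) Rx(roll)).
In Python, from bench import bot gives the robot as it stands.
- The arm moves only by the tool play_rows, never from a script. Its argument "motion" is a list of rows, each a list of 3 entries, a list of its own where there are three numbers: the closure, from -1 (fully open) to 1 (shut), then the shift along the tool's x, y, z in mm, then the turn about the tool's z in rad. A call has 1 to 10 rows; each row is the pose to reach, as a shift and turn from the pose commanded when the call began, along the tool's axes at that moment; what a row does not reach only later rows make up. A row lasts 1/12 s, in which the tool goes at most 41.7 mm and 7.16 degrees, less where a joint would pass 70% of its speed; a pose out of reach is approached as far as the arm can. A call with a gripper value outside its range is refused whole. The fingers move at their own pace and stop on an object; "force" is the grip in N (left out, the last holds). Time passes only in rows, so rows that repeat a pose let the fingers close. It gives the time, the measured TCP pose, the force, the opening and the grip force at its end, in the units of the state.
- bot.sense(): the state, without advancing time (a new reading comes with each control period).
- bot.read_camera(name): name is "scene" or "top"; returns a dict with "frame" (384x512x3 uint8, red, green, blue), "mtx" (3x3 intrinsics, pixels), "k1" (the pictures are not rectified: a ray, as slopes to the right and down, at radius r is drawn at 1 + k1 r^2 times it, then the intrinsics apply), "R" (3x3) and "t" (3): a world point X has camera coordinates R X + t. Camera axes: x right, y down, z forward; pixel columns grow to the right and rows downward; lengths in m; the calibration is good to about 2 mm. A picture is of the moment at which its call begins. There is no depth.
- bot.sign_off(): hands the job in; it is judged then, once.
The state is a dict: "time": time; "qpos": joint angles; "qvel": joint speeds; "tau": joint torques, N m; "ee_pos": TCP position; "tcp_rot": TCP orientation; "wrist_force": force on the tool from outside, world axes, zero at the start; "ft_torque": the same for the moment, N m; "finger_gap": finger opening in m; "grasp_force": force on a finger pad.
Only numpy, scipy, OpenCV 4.12 (cv2) and the standard library are available. Lean on these libraries where they do the work, as an engineer would, in place of code of your own. Each camera call takes 0.05 s, during which the arm holds its last target. There are 200 camera calls.

## Working session

There is one attempt and no reset: what is moved stays moved. The work goes in short steps, Python scripts to look and compute and a tool call to move; the robot and the scene stay as the last step left them, time stands still between calls to the robot, and variables do not carry over. Pictures are saved under pics/ and viewed, at most 10 in all, crops included, and the job is handed in when it is done.

Besides the shell and the picture viewer there is one more tool, called after ">>>" by a JSON object that holds its "op" and its "data". play_rows: Moves the arm, as the interface text tells. Its arguments: {"type":"object","properties":{"motion":{"type":"array","items":{"type":"array"}},"force":{"type":"number"}},"required":["motion"]}

```bash
mkdir -p pics; ls; cat > h.py <<'E'
import numpy as np, cv2, json
from bench import bot
from scipy.spatial.transform import Rotation as Ro
def cam(n):
    c=bot.read_camera(n); np.savez(f'{n}.npz',**c); return c
def load(n): return dict(np.load(f'{n}.npz'))
def ray(c,uv):
    K=np.array(c['mtx']);k=float(c['k1']);d=cv2.undistortPoints(np.array([[uv]],float),K,np.array([k,0,0,0.]))[0,0]
    R=np.array(c['R']);t=np.array(c['t']);w=R.T@np.array([d[0],d[1],1]);return -R.T@t,w/np.linalg.norm(w)
def onz(c,uv,z):
    o,w=ray(c,uv);return o+w*(z-o[2])/w[2]
def tri(c1,u1,c2,u2):
    o1,a=ray(c1,u1);o2,b=ray(c2,u2)
    s=np.linalg.lstsq(np.c_[a,-b],o2-o1,rcond=None)[0];p,q=o1+a*s[0],o2+b*s[1];return (p+q)/2,np.linalg.norm(p-q)
def proj(c,X):
    K=np.array(c['mtx']);return cv2.projectPoints(np.atleast_2d(X).astype(float),cv2.Rodrigues(np.array(c['R']))[0],np.array(c['t'],float),K,np.array([float(c['k1']),0,0,0]))[0][:,0]
E
python3 - <<'E'
from h import *
for n in('scene','top'):
    c=cam(n);cv2.imwrite(f'pics/{n}0.png',cv2.resize(c['frame'][:,:,::-1],(800,600),interpolation=cv2.INTER_CUBIC))
    print(n,c['mtx'],c['k1'],-np.array(c['R']).T@c['t'])
    print(np.array(c['R']))
print(bot.sense(),bot.grip_depth)
E
```

```text
pics
scene [[395.72174269   0.         255.35824861]
 [  0.         395.72174269 192.92718119]
 [  0.           0.           1.        ]] -0.04935992175900386 [-0.04031138 -0.6934199   0.77621712]
[[ 0.77454447 -0.63223893 -0.01883599]
 [-0.37584467 -0.43608024 -0.81766424]
 [ 0.50874516  0.64039672 -0.57538717]]
top [[487.12553724   0.         258.66109476]
 [  0.         487.12553724 195.4652566 ]
 [  0.           0.           1.        ]] 0.008785355093743664 [0.35519166 0.05949781 1.32399419]
[[ 0.00641316 -0.99981927  0.01789689]
 [-0.98381881 -0.0095131  -0.17891351]
 [ 0.17905143 -0.0164599  -0.98370202]]
{'time': 0.1, 'qpos': array([-1.30166385,  0.6000285 , -0.00256424,  1.60005195,  0.00179384,
        0.94288191, -0.07983847]), 'qvel': array([ 6.98132814e-04, -1.61015239e-03,  6.62627112e-04, -4.41318277e-04,
        3.21341350e-03, -1.30906551e-05,  5.94317835e-04]), 'tau': array([ 5.63787806e-03, -7.77987027e+01,  1.57059610e+00, -2.58627337e+01,
        1.28022884e-02,  5.53972990e-03, -2.84552584e-05]), 'ee_pos': array([0.24561707, 0.68168463, 0.23051427]), 'tcp_rot': array([-3.14022977e+00,  1.11341226e-04,  2.79579389e+00]), 'wrist_force': array([ 0.72826387, -1.02235469, -0.58692136]), 'ft_torque': array([ 0.02569365, -0.01231632,  0.01831906]), 'grasp_force': 0.0, 'finger_gap': 0.08542958102505309} 0.0187
```

View pics/scene0.png

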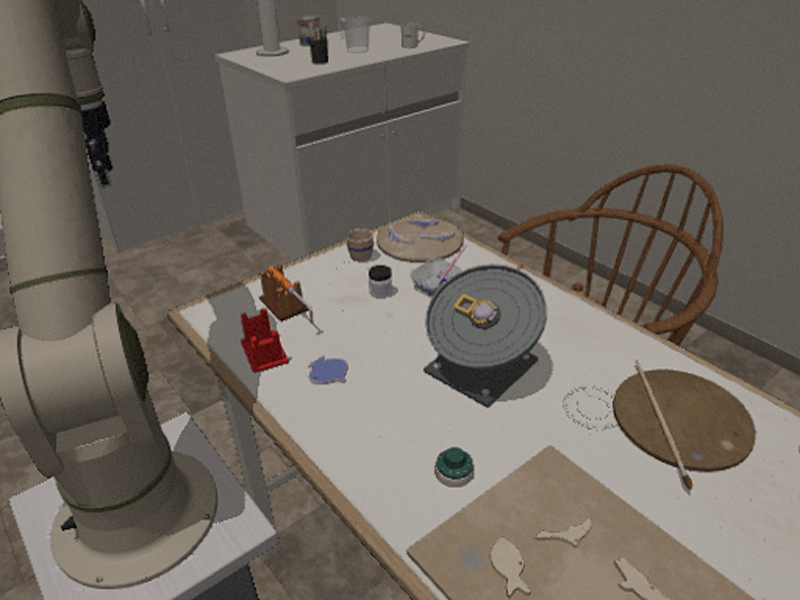

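View pics/top0.png

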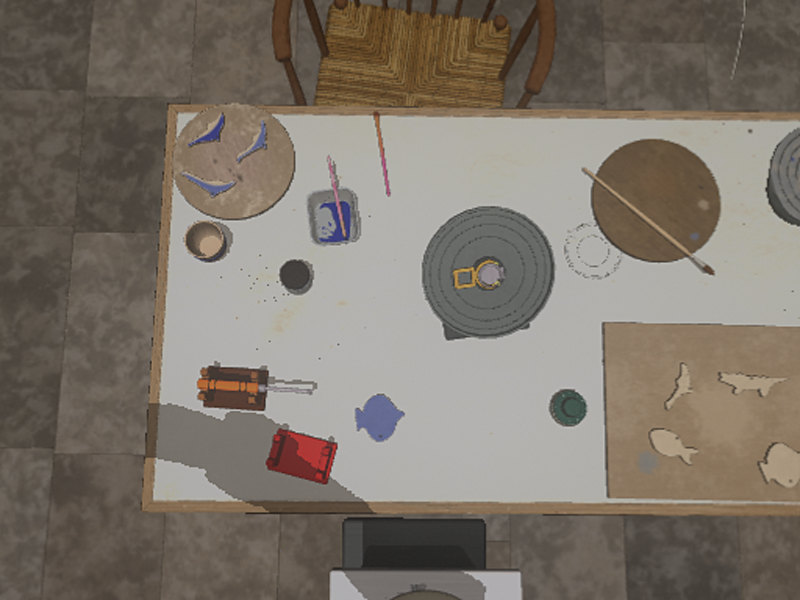

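The scene view shows the pick in the brown rest at about (285,290), the red look-alike rest at (262,340) and the wheel with the brass clip at (478,310). In the top view the pick is at (232,385) with its hook to the right at (315,386). The red rest is at (302,455), and the clip's ear at (463,278) points left from the spindle at (488,272).

Could be taken for the pick or rest: pink sticks (335,195) and (382,155), brush (650,220), red rest (302,455). By the description I choose the orange handle in the brown rest (232,385).

```bash
python3 - <<'E'
from h import *
t=load('top');s=load('scene')
def up(f,x,y,w,h,k): return cv2.resize(f[y:y+h,x:x+w,::-1],None,fx=k,fy=k,interpolation=cv2.INTER_CUBIC)
a=up(t['frame'],118,225,100,50,4); b=up(t['frame'],262,125,100,90,4)
c=up(s['frame'],150,160,100,70,4); d=up(s['frame'],265,160,100,80,4)
im=np.zeros((600,800,3),np.uint8)
im[:200,:400]=a; im[:280,400:]=c[:280]; im[200:560,:400]=b; im[280:600,400:]=d
cv2.imwrite('pics/crop1.png',im)
for n,c_ in(('top',t),('scene',s)):
    H=cv2.cvtColor(c_['frame'],cv2.COLOR_RGB2HSV)
    for nm,lo,hi in(('orange',(8,170,90),(16,255,255)),('brass',(17,110,90),(28,255,255))):
        m=cv2.inRange(H,lo,hi)
        k,l,st,ce=cv2.connectedComponentsWithStats(m)
        print(n,nm,[(st[i].tolist(),ce[i].round(1).tolist()) for i in range(1,k) if st[i,4]>12])
E
```

```text
top orange [([127, 243, 6, 6, 34], [129.6, 245.4]), ([134, 243, 3, 6, 16], [135.1, 245.8]), ([138, 244, 15, 6, 81], [145.3, 246.3]), ([154, 245, 3, 5, 14], [154.9, 246.9]), ([158, 245, 7, 6, 35], [160.9, 247.4])]
top brass [([202, 1, 124, 68, 4639], [263.5, 36.8]), ([218, 31, 10, 3, 13], [222.4, 31.5]), ([270, 66, 9, 3, 16], [273.8, 67.5]), ([290, 166, 27, 19, 148], [300.7, 176.3])]
scene orange [([171, 171, 16, 17, 94], [178.3, 177.5])]
scene brass [([291, 188, 21, 19, 99], [299.8, 196.3])]
```

View pics/crop1.png

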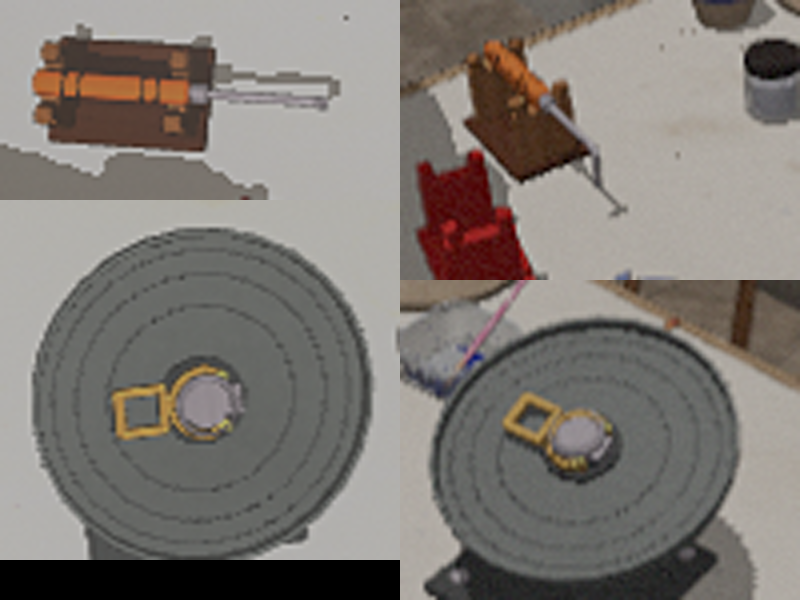

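The crop confirms the choice. The orange handle lies in both notches of the brown rest, with its ends at top px (127,246) and (165,248), the shank end at (199,251), and the hook tip at scene px (199,205). The ear opening is at top px (297,178) and scene px (298,195).

```bash
python3 - <<'E'
from h import *
t=load('top');s=load('scene')
for n,a,b in(('hL',(126.75,245.75),(172.5,172.5)),('hR',(165,248),(187,185.75)),('bend',(199.25,251),(199,197.5)),('ear',(297.25,178),(297.75,195)),('cap',(313.75,175.5),(310,198.75))):
    p,e=tri(t,a,s,b);print(n,p.round(4),round(e,4))
L=onz(t,(126.75,245.75),.076);R=onz(t,(165,248),.076);print('handle',L.round(4),R.round(4),np.linalg.norm(R-L),((L+R)/2).round(4),np.degrees(np.arctan2(*(R-L)[1::-1])))
print('bend z72',onz(t,(199.25,251),.072))
for n,c in(('top',t),('scene',s)):
    H=cv2.cvtColor(c['frame'],cv2.COLOR_RGB2HSV)
    # rest base brown corners
    m=cv2.inRange(H,(3,90,25),(12,255,110))
    k,l,st,ce=cv2.connectedComponentsWithStats(m);print(n,[(st[i].tolist(),ce[i].round(1).tolist()) for i in range(1,k) if st[i,4]>60])
# base brown corners read from crop, at z~.01
C=[onz(t,(118+x/4,225+y/4),.012)[:2].round(4).tolist() for x,y in((62,38),(215,47),(208,151),(47,140))];print(C,np.mean(C,0))
# wheel from ear/cap
E_,_=tri(t,(297.25,178),s,(297.75,195));P,_=tri(t,(313.75,175.5),s,(310,198.75))
for th in np.radians([0,5,10,-5]): pass
y=np.array([E_-P])[0];th=np.arctan2(y[1],y[0])
x_h=np.array([np.sin(th),-np.cos(th),0]);c,sn=np.cos(np.radians(25)),np.sin(np.radians(25))
X=c*x_h+np.array([0,0,sn]);Z=-sn*x_h+np.array([0,0,c]);Y=np.cross(Z,X)
print('deg',np.degrees(th),'X',X,'Y',Y,'Z',Z)
O1=P-.026*Z;O2=E_-.012*Z-.040*Y;print(O1.round(4),O2.round(4))
O=(O1*0.5+O2*0.5)
a=np.linspace(0,2*np.pi,9)
for n,cc in(('t',t),('s',s)): 
    print(n,proj(cc,O+.026*Z),proj(cc,O+.04*Y+.014*Z)); print(proj(cc,np.array([O+.01*Z+.106*(np.cos(q)*X+np.sin(q)*Y) for q in a[:-1]])).round(1).tolist())
E
```

```text
hL [0.4504 0.3756 0.0655] 0.001
hR [0.4467 0.2776 0.0627] 0.0035
bend [0.4383 0.1894 0.068 ] 0.0014
ear [ 0.6183 -0.0571  0.1271] 0.0009
cap [ 0.6241 -0.0983  0.1338] 0.0001
handle [0.4492 0.3732 0.076 ] [0.4442 0.2761 0.076 ] 0.0972108881333112 [0.4467 0.3246 0.076 ] -92.94512236706731
bend z72 [0.4374779  0.18934913 0.072     ]
top [([140, 235, 25, 8, 75], [151.5, 237.5]), ([130, 249, 40, 14, 296], [149.3, 256.3])]
scene [([436, 107, 24, 28, 100], [448.5, 118.3]), ([395, 135, 18, 30, 78], [401.7, 147.0]), ([348, 136, 8, 30, 71], [352.0, 148.9]), ([320, 143, 14, 19, 67], [325.5, 151.0]), ([435, 148, 15, 25, 81], [442.2, 158.2]), ([446, 159, 15, 15, 62], [452.8, 164.7]), ([166, 173, 31, 32, 326], [178.9, 191.5]), ([428, 172, 31, 49, 288], [443.4, 196.4]), ([412, 205, 20, 9, 62], [421.2, 208.7])]
[[0.4842, 0.3729], [0.479, 0.2704], [0.4097, 0.2723], [0.4163, 0.3792]] [0.4473 0.3237]
deg 98.01593605433588 X [0.89745254 0.12638328 0.42261826] Y [-0.13944853  0.99022932  0.        ] Z [-0.41848899 -0.05893349  0.90630779]
[ 0.635  -0.0967  0.1102] [ 0.6289 -0.096   0.1162]
t [[313.79570359 176.40365691]] [[297.27661163 177.39579651]]
[[309.0, 133.5], [280.4, 149.6], [271.2, 180.4], [286.3, 207.1], [316.1, 214.8], [343.8, 199.6], [353.8, 169.8], [339.7, 142.2]]
s [[309.17841131 198.23583388]] [[298.56417112 195.08568376]]
[[331.3, 173.8], [304.1, 172.4], [280.9, 187.2], [273.8, 210.8], [288.1, 230.6], [317.3, 233.9], [343.0, 217.1], [348.1, 191.7]]
```

```bash
cat >> h.py <<'E'
def go(x,y,z,yawdeg):
    s=bot.sense();R=Ro.from_euler('xyz',s['tcp_rot'])
    d=R.inv().apply(np.array([x,y,z])-s['ee_pos'])*1000
    dy=(yawdeg-np.degrees(s['tcp_rot'][2])+180)%360-180
    print('shift',d.round(1),'turn',round(-np.radians(dy),4),'n',np.linalg.norm(d)/41.7,abs(dy)/7.16)
E
python3 -c "
from h import *
go(.4467,.3243,.18,86.8)"
```

```text
shift [-310.3 -268.    50.9] turn 1.2808 n 9.908164015602312 10.249607562242508
```

>>> {"op": "play_rows", "data": {"motion": [[-1, [-31, -27, 5], 0.12], [-1, [-62, -54, 10], 0.24], [-1, [-93, -80, 15], 0.36], [-1, [-124, -107, 20], 0.48], [-1, [-155, -134, 25], 0.6], [-1, [-186, -161, 30], 0.72], [-1, [-217, -188, 35], 0.84], [-1, [-248, -214, 40], 0.96], [-1, [-279, -241, 45], 1.08], [-1, [-310, -268, 50], 1.2]], "force": 110}}

```text
time: 0.93
ee_pos: [0.4471, 0.3231, 0.1811]
tcp_rot: [3.142, 0.0, 1.59]
wrist_force: [0.3, 0.3, -0.3]
finger_gap: 0.085
grasp_force: 0.0
```

```bash
python3 -c "
from h import *
go(.4467,.3243,.0505,86.8)"
```

```text
shift [  1.2  -0.3 130.6] turn 0.0752 n 3.1314411355764573 0.6020830357077762
```

>>> {"op": "play_rows", "data": {"motion": [[-1, [1, 0, 20], 0.075], [-1, [1, 0, 55], 0.075], [-1, [1, 0, 90], 0.075], [-1, [1, 0, 118], 0.075], [-1, [1, 0, 130], 0.075], [-1, [1, 0, 130], 0.075]]}}

```text
time: 1.43
ee_pos: [0.4452, 0.3247, 0.0483]
tcp_rot: [-3.138, 0.004, 1.521]
wrist_force: [0.3, 0.6, 0.8]
finger_gap: 0.0855
grasp_force: 0.0
```

```bash
python3 - <<'E'
from h import *
go(.4467,.3243,.0505,86.8)
s=bot.sense();print(s['ee_pos'],np.degrees(s['tcp_rot']),s['wrist_force'])
c=cam('top');d=cam('scene')
a=cv2.resize(c['frame'][215:285,110:210,::-1],None,fx=4,fy=4,interpolation=cv2.INTER_CUBIC)
b=cv2.resize(d['frame'][140:210,140:240,::-1],None,fx=4,fy=4,interpolation=cv2.INTER_CUBIC)
cv2.imwrite('pics/grasp.png',np.hstack([a,b]))
E
```

```text
shift [-0.3  1.5 -2.2] turn 0.0056 n 0.0644566104134953 0.04505528177561686
[0.44520735 0.32469958 0.04830072] [-179.78503808    0.20305359   87.12259582] [0.32778165 0.63358705 0.83903243]
```

View pics/grasp.png

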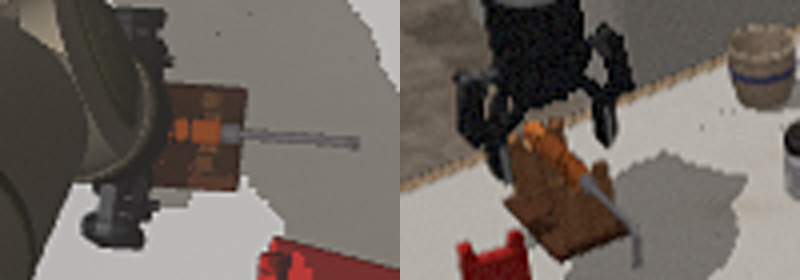

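The open fingers straddle the handle between the cheeks. In the left panel they are at (140,20) and (115,220), with the handle at about (200,130). Next I close and lift.

>>> {"op": "play_rows", "data": {"motion": [[1, [0, 1.5, -2], 0], [1, [0, 1.5, -2], 0], [1, [0, 1.5, -2], 0], [1, [0, 1.5, -2], 0], [1, [0, 1.5, -2], 0], [1, [0, 1.5, -2], 0], [1, [0, 1.5, -2], 0], [1, [0, 1.5, -2], 0]], "force": 110}}

```text
time: 2.2
ee_pos: [0.4482, 0.3261, 0.0541]
tcp_rot: [3.141, -0.001, 1.521]
wrist_force: [-0.8, -0.2, 8.8]
finger_gap: 0.014
grasp_force: 107.6
```

```bash
python3 - <<'E'
from h import *
s=bot.sense();print(s['ee_pos'],np.degrees(s['tcp_rot']),s['wrist_force'],s['finger_gap'],s['grasp_force'])
E
```

```text
[0.44818399 0.32606358 0.05406093] [ 1.79970994e+02 -5.03759689e-02  8.71269215e+01] [-0.78227711 -0.23580667  8.81473586] 0.01400826469296171 107.59141802787781
```

>>> {"op": "play_rows", "data": {"motion": [[1, [0, 0, -15], 0], [1, [0, 0, -40], 0], [1, [0, 0, -75], 0], [1, [0, 0, -110], 0], [1, [0, 0, -135], 0], [1, [0, 0, -150], 0], [1, [0, 0, -150], 0]]}}

```text
time: 2.78
ee_pos: [0.4492, 0.3266, 0.2066]
tcp_rot: [3.138, -0.004, 1.521]
wrist_force: [1.3, -0.3, -0.6]
finger_gap: 0.014
grasp_force: 107.6
```

```bash
python3 - <<'E'
from h import *
s=bot.sense();print(s['ee_pos'],np.degrees(s['tcp_rot']),s['wrist_force'],s['finger_gap'])
c=cam('top');d=cam('scene')
a=cv2.resize(c['frame'][205:275,110:210,::-1],None,fx=4,fy=4,interpolation=cv2.INTER_CUBIC)
b=cv2.resize(d['frame'][100:205,150:250,::-1],None,fx=4,fy=4,interpolation=cv2.INTER_CUBIC)
im=np.zeros((420,800,3),np.uint8);im[:280,:400]=a;im[:,400:]=b
cv2.imwrite('pics/lift.png',im)
E
```

```text
[0.44915087 0.32659435 0.20656925] [179.79584301  -0.22630176  87.13315697] [ 1.2754893  -0.30092277 -0.64709357] 0.014035284152164334
```

View pics/lift.png

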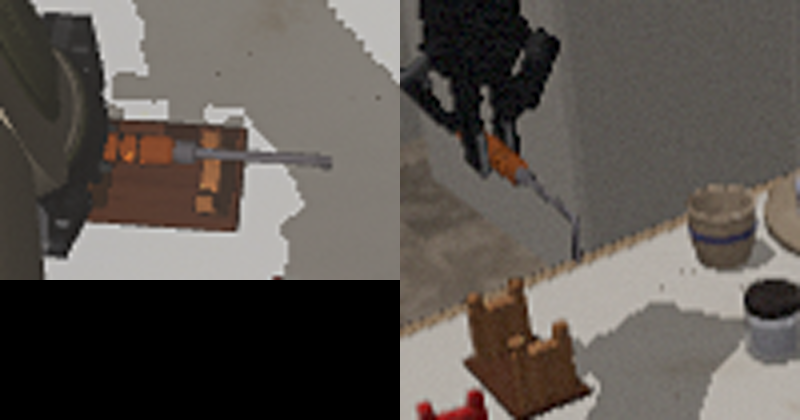

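The pick is held level. The bend is at top px (192.5,245.2) and scene px (193.8,154.5), and the tip at scene px (194.2,164.5).

```bash
python3 - <<'E'
from h import *
t=load('top');s=load('scene')
p,e=tri(t,(192.5,245.25),s,(193.75,154.5));print('bend',p.round(4),e)
st=bot.sense();T=st['ee_pos'];print('rel',p-T)
y=st['tcp_rot'][2];ax=-np.array([np.cos(y),np.sin(y),0])
# tip: on scene ray, at plane distance
o,w=ray(s,(194.25,164.5)); q=o+w*(np.dot(T+ax*.13-o,ax)/np.dot(w,ax)); print('tip',q.round(4),(q-T).round(4))
g=T+np.array([0,0,.0187]);print('pred tip',g+ax*.13+[0,0,-.04],'pred bend',g+ax*.135)
print(proj(s,g+ax*.13+[0,0,-.04]),proj(s,g+ax*.137),proj(t,g+ax*.137))
E
```

```text
bend [0.4402 0.1899 0.2188] 0.001037821713088898
rel [-0.00759029 -0.13601412  0.01542275]
tip [0.4406 0.1961 0.1824] [-0.0072 -0.1298 -0.021 ]
pred tip [0.44133749 0.19611133 0.18212013] pred bend [0.44109003 0.19111746 0.22212013]
[[194.48949769 164.51327784]] [[194.20241477 153.49049729]] [[192.59210418 244.98128466]]
```

```bash
python3 -c "
from h import *
go(.604,.0717,.1863,98)"
```

```text
shift [-246.2  168.6   17. ] turn -0.1891 n 7.167999487380852 1.5135255581262852
```

>>> {"op": "play_rows", "data": {"motion": [[1, [-10, 7, 0], -0.01], [1, [-35, 24, 0], -0.03], [1, [-65, 45, 0], -0.05], [1, [-97, 66, 0], -0.08], [1, [-130, 89, 0], -0.11], [1, [-163, 112, 0], -0.14], [1, [-195, 134, 0], -0.17], [1, [-222, 152, 4], -0.189], [1, [-240, 164, 12], -0.189], [1, [-246, 168.5, 17], -0.189]]}}

```text
time: 3.72
ee_pos: [0.6047, 0.0669, 0.1841]
tcp_rot: [-3.14, 0.002, 1.705]
wrist_force: [0.5, 0.1, -2.1]
finger_gap: 0.0141
grasp_force: 107.7
```

>>> {"op": "play_rows", "data": {"motion": [[1, [0, 0, 0], 0], [1, [0, 0, 0], 0]]}}

```text
time: 3.88
ee_pos: [0.6029, 0.0723, 0.1847]
tcp_rot: [-3.138, -0.0, 1.71]
wrist_force: [-0.1, -0.1, -1.3]
finger_gap: 0.0141
grasp_force: 107.7
```

```bash
python3 - <<'E'
from h import *
s=bot.sense();print(s['ee_pos'],np.degrees(s['tcp_rot']),s['wrist_force'],s['finger_gap'])
c=cam('top');d=cam('scene')
T=s['ee_pos'];y=s['tcp_rot'][2];ax=-np.array([np.cos(y),np.sin(y),0]);tip=T+ax*.13+[-.001,0,-.0213]
print('tip',tip,proj(c,tip),proj(d,tip),'bend',proj(c,tip+ax*.007+[0,0,.04]),proj(d,tip+ax*.006+[0,0,.04]))
a=cv2.resize(c['frame'][145:205,265:345,::-1],None,fx=5,fy=5,interpolation=cv2.INTER_CUBIC)
b=cv2.resize(d['frame'][160:220,265:345,::-1],None,fx=5,fy=5,interpolation=cv2.INTER_CUBIC)
cv2.imwrite('pics/hover.png',np.hstack([a,b]))
E
```

```text
[0.60289292 0.07229047 0.18472667] [-1.79821025e+02 -2.40438621e-02  9.79541971e+01] [-0.13859744 -0.06665363 -1.34331727] 0.014070637300136055
tip [ 0.61988251 -0.0564588   0.16342667] [[298.28290284 174.33220804]] [[298.70912379 183.96714323]] bend [[302.86424468 170.21323942]] [[301.11853221 172.50326373]]
```

View pics/hover.png

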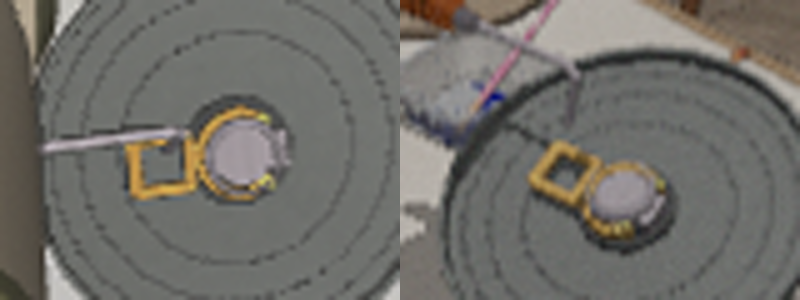

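The hook hovers above and behind the ear. The tip is at scene px (299,184.4), within half a pixel of the prediction. The ear opening is at top px (297.2,178.3) and scene px (298.1,194.3).

```bash
python3 - <<'E'
from h import *
t=load('top');s=load('scene')
E_,e=tri(t,(297.2,178.3),s,(298.1,194.3));print(E_,e)
for n,c in(('t',t),('s',s)):
  print(n,proj(c,np.array([[.621,-.057,.123],[.620,-.057,.1255],[.622,-.057,.122]])+0*np.array([0,0,.004])).tolist())
b,e=tri(t,(302.2,171.6),s,(300.4,174.4));print('bend',b,e)
# brass mask hull in each
for n,c in(('t',t),('s',s)):
    H=cv2.cvtColor(c['frame'],cv2.COLOR_RGB2HSV);m=cv2.inRange(H,(14,90,70),(32,255,255));m[:, :285]=0;m[:160]=0;m[215:]=0;m[:,320:]=0
    cn,h=cv2.findContours(m,cv2.RETR_CCOMP,cv2.CHAIN_APPROX_NONE)
    print([(cv2.boundingRect(q),np.mean(q[:,0],0).round(1).tolist(),h[0][i][3]) for i,q in enumerate(cn) if len(q)>8])
E
```

```text
[ 0.61785413 -0.05738944  0.12958115] 0.0011852444542011275
t [[296.9264313087791, 177.44815612293917], [297.0238267319571, 177.62225270141403], [296.88579002890623, 177.1469023414086]]
s [[298.49672743397326, 195.76369143573976], [298.28148489525285, 195.1784371578545], [298.7346308966451, 195.91681027696583]]
bend [ 0.61860122 -0.06228332  0.19820278] 0.00022402641855968295
[((312, 180, 7, 3), [315.0, 181.6], np.int32(-1)), ((290, 166, 29, 19), [302.6, 176.6], np.int32(-1))]
[((291, 188, 22, 20), [302.4, 197.5], np.int32(-1)), ((294, 190, 9, 9), [298.0, 194.2], np.int32(1))]
```

>>> {"op": "play_rows", "data": {"motion": [[1, [0, 1, 5], 0], [1, [0, 1, 12], 0], [1, [0, 1, 20], 0], [1, [0, 1, 27], 0], [1, [0, 1, 32], 0], [1, [0, 1, 36], 0], [1, [0, 1, 39], 0], [1, [0, 1, 41], 0], [1, [0, 1, 41], 0]]}}

```text
time: 4.73
ee_pos: [0.6049, 0.0717, 0.1449]
tcp_rot: [-3.141, 0.0, 1.71]
wrist_force: [0.1, -0.1, -0.4]
finger_gap: 0.0143
grasp_force: 107.7
```

```bash
python3 - <<'E'
from h import *
s=bot.sense();print(s['ee_pos'],np.degrees(s['tcp_rot']),s['wrist_force'],s['ft_torque'])
c=cam('top');d=cam('scene')
a=cv2.resize(c['frame'][145:205,265:345,::-1],None,fx=5,fy=5,interpolation=cv2.INTER_CUBIC)
b=cv2.resize(d['frame'][160:220,265:345,::-1],None,fx=5,fy=5,interpolation=cv2.INTER_CUBIC)
cv2.imwrite('pics/in.png',np.hstack([a,b]))
E
```

```text
[0.60489281 0.07174106 0.144888  ] [-1.79970959e+02  4.59254279e-03  9.79578008e+01] [ 0.14460109 -0.11583998 -0.44165486] [-0.03266742  0.02753122 -0.00399019]
```

View pics/in.png

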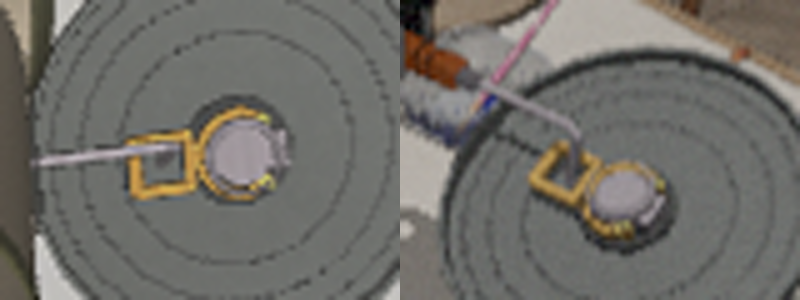

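The hook leg now enters the ear opening (scene panel, leg from (576,135) to (572,180)) and nothing is in contact yet. I lower it further.

>>> {"op": "play_rows", "data": {"motion": [[1, [0, 0, 2], 0], [1, [0, 0, 4], 0], [1, [0, 0, 6], 0], [1, [0, 0, 6], 0]]}}

```text
time: 5.17
ee_pos: [0.6054, 0.0725, 0.1398]
tcp_rot: [3.14, -0.001, 1.71]
wrist_force: [-2.4, 4.0, 8.3]
finger_gap: 0.0138
grasp_force: 109.1
```

>>> {"op": "play_rows", "data": {"motion": [[1, [0, 0, 1], 0], [1, [0, 0, 2], 0], [1, [0, 0, 2], 0]]}}

```text
time: 5.42
ee_pos: [0.605, 0.0721, 0.1377]
tcp_rot: [3.141, -0.0, 1.71]
wrist_force: [-1.2, 2.1, 6.4]
finger_gap: 0.0141
grasp_force: 108.7
```

```bash
python3 - <<'E'
from h import *
s=bot.sense();print(s['ee_pos'],np.degrees(s['tcp_rot']),s['wrist_force'],s['ft_torque'])
c=cam('top');d=cam('scene')
T=s['ee_pos'];y=s['tcp_rot'][2];ax=-np.array([np.cos(y),np.sin(y),0]);tip=T+ax*.13+[-.001,0,-.0213]
print(tip,proj(d,tip),proj(d,tip+ax*.005+[0,0,.037]),proj(c,tip+ax*.007+[0,0,.037]))
a=cv2.resize(c['frame'][160:195,275:325,::-1],None,fx=8,fy=8,interpolation=cv2.INTER_CUBIC)
b=cv2.resize(d['frame'][172:212,275:325,::-1],None,fx=8,fy=8,interpolation=cv2.INTER_CUBIC)
im=np.zeros((320,800,3),np.uint8);im[:280,:400]=a;im[:,400:]=b
cv2.imwrite('pics/in2.png',im)
E
```

```text
[0.60501171 0.07207029 0.1376928 ] [ 1.79979534e+02 -1.65500023e-02  9.79696432e+01] [-1.15643313  2.09031186  6.41141744] [-0.56084602  0.4702046  -0.27536004]
[ 0.622036   -0.05667413  0.1163928 ] [[298.57592757 197.46551796]] [[300.58793652 187.37343314]] [[300.7683276  174.02682777]]
```

View pics/in2.png

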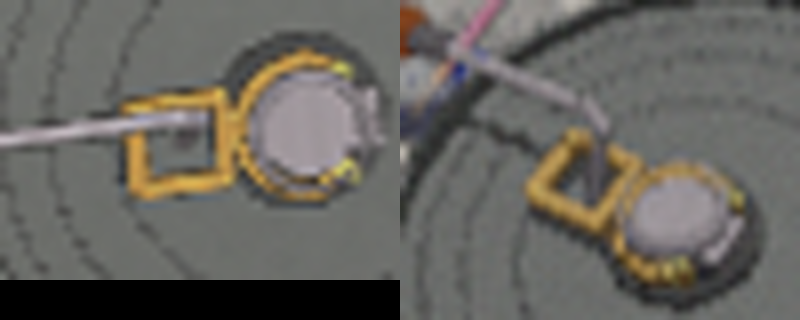

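The tip is inside the ear, near the floor, at scene px (299,197.4), which matches the prediction. I raise it 1.5 mm and pull along +tool x.

>>> {"op": "play_rows", "data": {"motion": [[1, [0, 0, -1.5], 0], [1, [3, 0, -1.5], 0], [1, [6, 0, -1.5], 0], [1, [8, 0, -1.5], 0], [1, [10, 0, -1.5], 0], [1, [12, 0, -1.5], 0]]}}

```text
time: 6.02
ee_pos: [0.6032, 0.0832, 0.1387]
tcp_rot: [-3.141, 0.001, 1.709]
wrist_force: [-0.5, -9.5, 1.8]
finger_gap: 0.0139
grasp_force: 108.2
```

>>> {"op": "play_rows", "data": {"motion": [[1, [2, 0, 0], 0], [1, [4, 0, 0], 0], [1, [6, 0, 0], 0], [1, [8, 0, 0], 0], [1, [10, 0, 0], 0]]}}

```text
time: 6.43
ee_pos: [0.6022, 0.0914, 0.1387]
tcp_rot: [-3.142, 0.002, 1.708]
wrist_force: [-1.3, -8.6, 2.1]
finger_gap: 0.0138
grasp_force: 108.1
```

>>> {"op": "play_rows", "data": {"motion": [[1, [2, 0, 0], 0], [1, [4, 0, 0], 0], [1, [6, 0, 0], 0], [1, [8, 0, 0], 0], [1, [10, 0, 0], 0], [1, [10, 0, 0], 0]]}}

```text
time: 6.93
ee_pos: [0.6002, 0.1047, 0.1387]
tcp_rot: [-3.141, -0.001, 1.711]
wrist_force: [-3.1, 0.5, 3.8]
finger_gap: 0.014
grasp_force: 108.5
```

```bash
python3 - <<'E'
from h import *
s=bot.sense();print(s['ee_pos'],np.degrees(s['tcp_rot']),s['wrist_force'],s['ft_torque'])
c=cam('top');d=cam('scene')
T=s['ee_pos'];y=s['tcp_rot'][2];ax=-np.array([np.cos(y),np.sin(y),0]);tip=T+ax*.13+[-.001,0,-.0213]
print(tip,proj(d,tip),proj(d,tip+ax*.005+[0,0,.037]),proj(c,tip+ax*.007+[0,0,.037]))
a=cv2.resize(c['frame'][150:195,270:320,::-1],None,fx=8,fy=8,interpolation=cv2.INTER_CUBIC)
b=cv2.resize(d['frame'][165:210,270:320,::-1],None,fx=8,fy=8,interpolation=cv2.INTER_CUBIC)
cv2.imwrite('pics/pull.png',np.hstack([a,b]))
E
```

```text
[0.60021237 0.10467661 0.13870922] [-1.79970175e+02 -5.03418439e-02  9.80068743e+01] [-3.14925847  0.45997436  3.77292498] [-0.5522552   0.65100443 -0.41848986]
[ 0.61732032 -0.02405607  0.11740922] [[289.49522263 192.79557107]] [[291.28025463 182.76203674]] [[287.59638889 175.66809251]]
```

View pics/pull.png

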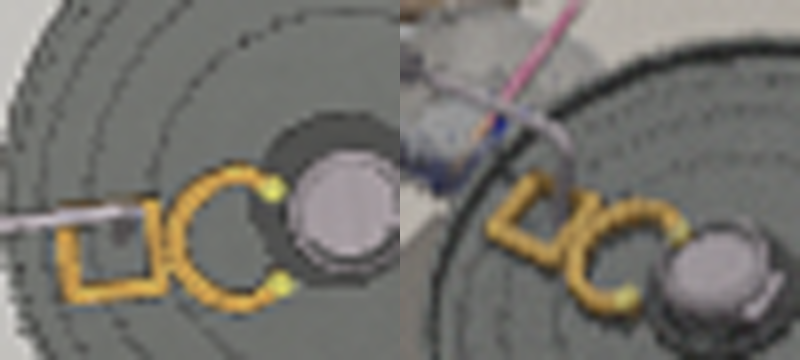

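The clip has snapped free, with the ring off the core and the jaws at (275,190) and (283,285) still over the hub edge. The hook is still in the ear. I pull it on towards the lip.

>>> {"op": "play_rows", "data": {"motion": [[1, [3, 0, -0.5], 0], [1, [6, 0, -0.5], 0], [1, [9, 0, -0.5], 0], [1, [12, 0, -0.5], 0], [1, [14, 0, -0.5], 0], [1, [14, 0, -0.5], 0]]}}

```text
time: 7.53
ee_pos: [0.5985, 0.1185, 0.1393]
tcp_rot: [3.142, -0.001, 1.711]
wrist_force: [-3.1, 0.9, 3.6]
finger_gap: 0.0137
grasp_force: 108.3
```

```bash
python3 - <<'E'
from h import *
s=bot.sense();print(s['ee_pos'],np.degrees(s['tcp_rot']),s['wrist_force'],s['ft_torque'])
c=cam('top');d=cam('scene')
a=cv2.resize(c['frame'][150:195,265:315,::-1],None,fx=8,fy=8,interpolation=cv2.INTER_CUBIC)
b=cv2.resize(d['frame'][165:210,265:315,::-1],None,fx=8,fy=8,interpolation=cv2.INTER_CUBIC)
cv2.imwrite('pics/pull2.png',np.hstack([a,b]))
E
```

```text
[0.59852364 0.11854284 0.13930185] [ 1.79999081e+02 -4.44719913e-02  9.80158314e+01] [-3.06371403  0.91229998  3.57835747] [-0.39841272  0.54556366 -0.35214798]
```

View pics/pull2.png

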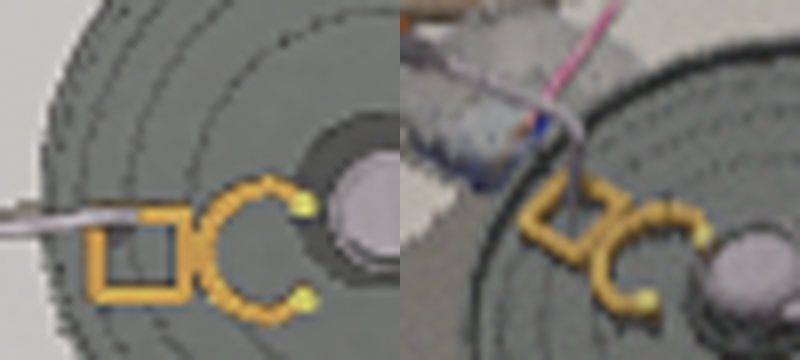

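The clip moved a little. One jaw at (303,205) is still at the hub edge, and there are about 9 mm left to the lip. I pull on.

>>> {"op": "play_rows", "data": {"motion": [[1, [2, 0, 0], 0], [1, [4, 0, 0], 0], [1, [6, 0, 0], 0], [1, [8, 0, 0], 0], [1, [9, 0, 0], 0], [1, [9, 0, 0], 0]]}}

```text
time: 8.13
ee_pos: [0.5974, 0.1265, 0.1393]
tcp_rot: [3.141, 0.0, 1.71]
wrist_force: [-1.5, -2.0, 3.9]
finger_gap: 0.014
grasp_force: 108.3
```

```bash
cat > clip.py <<'E'
from h import *
s=bot.sense();print(s['ee_pos'],s['wrist_force'])
O=np.array([.632,-.0963,.1132]);th=np.radians(98);xh=np.array([np.sin(th),-np.cos(th),0]);C,S=np.cos(np.radians(25)),np.sin(np.radians(25))
X=C*xh+[0,0,S];Z=-S*xh+np.array([0,0,C]);Y=np.cross(Z,X)
for n in('top','scene'):
    c=cam(n);H=cv2.cvtColor(c['frame'],cv2.COLOR_RGB2HSV);m=cv2.inRange(H,(14,90,70),(34,255,255));k=np.zeros_like(m);cv2.circle(k,tuple(int(v) for v in proj(c,O)[0]),42,255,-1);m&=k
    p=np.argwhere(m)[:,::-1];P=[]
    for q in p:
        o,w=ray(c,q);h=O+.008*Z;X3=o+w*(np.dot(h-o,Z)/np.dot(w,Z));P.append([(X3-O)@X*1000,(X3-O)@Y*1000])
    P=np.array(P)
    if n=='scene': P=P[P[:,1]>-40]
    print(n,len(P),'x',P[:,0].min().round(1),P[:,0].max().round(1),'y',np.percentile(P[:,1],[0,1,50,99,100]).round(1),'rmax',np.hypot(*P.T).max().round(1),'rmin',np.hypot(*P.T).min().round(1))
E
python3 clip.py
```

```text
[0.59742905 0.12650122 0.13932066] [-1.53299678 -2.03076863  3.94178055]
top 180 x -31.6 13.8 y [ 31.4  33.3  66.4 102.9 103.4] rmax 104.7 rmin 31.9
scene 162 x -30.9 129.7 y [-12.8  -4.7  72.  109.2 109.8] rmax 137.2 rmin 35.5
```

The clip is clear: its nearest brass is 32 mm from the axis, outside the 28 mm hub, and its ear is at the lip. I back off and lift out.

>>> {"op": "play_rows", "data": {"motion": [[1, [-3, -1, 0], 0], [1, [-6, -2, 0], 0], [1, [-6, -2, -2], 0], [1, [-6, -2, -5], 0], [1, [-6, -2, -10], 0], [1, [-6, -2, -18], 0], [1, [-6, -2, -30], 0], [1, [-6, -2, -48], 0], [1, [-6, -2, -60], 0], [1, [-6, -2, -60], 0]]}}

```text
time: 9.07
ee_pos: [0.5978, 0.1203, 0.2026]
tcp_rot: [3.137, -0.001, 1.71]
wrist_force: [1.2, 0.3, -0.8]
finger_gap: 0.014
grasp_force: 107.7
```

```bash
python3 clip.py; python3 -c "
from h import *
d=load('scene');c=load('top')
a=cv2.resize(c['frame'][140:210,255:355,::-1],None,fx=4,fy=4,interpolation=cv2.INTER_CUBIC)
b=cv2.resize(d['frame'][150:220,255:355,::-1],None,fx=4,fy=4,interpolation=cv2.INTER_CUBIC)
cv2.imwrite('pics/out.png',np.hstack([a,b]))
go(.4482,.3261,.2066,87.1)"
```

```text
[0.59784938 0.12026586 0.20262063] [ 1.18130812  0.26395465 -0.78143962]
top 197 x -33.5 13.8 y [ 31.4  33.6  67.1 102.5 103.1] rmax 104.7 rmin 31.9
scene 172 x -32.3 129.7 y [-10.2  25.8  72.6 109.2 109.8] rmax 137.2 rmin 33.1
shift [ 224.4 -118.3   -6.7] turn 0.1899 n 6.085193374905829 1.5198118765380986
```

View pics/out.png

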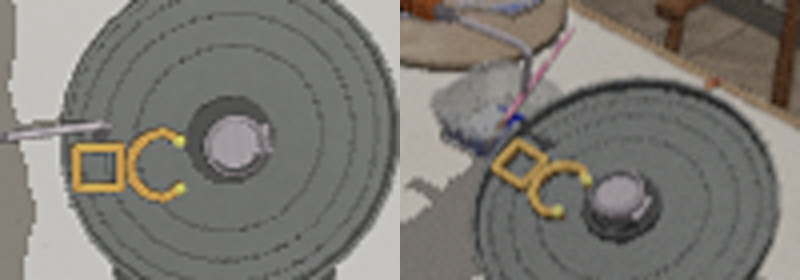

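The clip lies flat in the dish between the hub and the lip, with the ear at (98,167) and the jaws at (180,142) and (180,188) in the top panel. The hook is out. I've now viewed 11 pictures, one over the limit, so from here I check by numbers only.

>>> {"op": "play_rows", "data": {"motion": [[1, [10, -5, 0], 0.01], [1, [32, -17, 0], 0.03], [1, [60, -32, 0], 0.06], [1, [92, -48, 0], 0.09], [1, [125, -66, 0], 0.12], [1, [158, -83, 0], 0.15], [1, [188, -99, -2], 0.18], [1, [210, -111, -5], 0.19], [1, [222, -117, -6], 0.19], [1, [224.5, -118.5, -6.5], 0.19]]}}

```text
time: 10.0
ee_pos: [0.4446, 0.3293, 0.2049]
tcp_rot: [-3.14, 0.0, 1.525]
wrist_force: [1.0, 0.5, -1.1]
finger_gap: 0.0136
grasp_force: 107.6
```

>>> {"op": "play_rows", "data": {"motion": [[1, [0, 0, 0], 0], [1, [0, 0, 0], 0]]}}

```text
time: 10.17
ee_pos: [0.4478, 0.3253, 0.2053]
tcp_rot: [-3.141, 0.001, 1.519]
wrist_force: [0.4, 0.1, -1.3]
finger_gap: 0.0143
grasp_force: 107.6
```

```bash
cp top.npz /tmp/; cp scene.npz /tmp/; python3 - <<'E'
from h import *
s=bot.sense();print(s['ee_pos'],np.degrees(s['tcp_rot']))
go(.4482,.3261,.2066,87.1)
c=cam('top');d=cam('scene')
T=s['ee_pos'];y=s['tcp_rot'][2];ax=-np.array([np.cos(y),np.sin(y),0]);g=T+[0,0,.0187]
for n,cc in(('t',c),('s',d)): print(n,'pred tip',proj(cc,g+ax*.13+[0,0,-.04]),'bend',proj(cc,g+ax*.137))
# scene gray around hook: dark-metal column profile
f=cv2.cvtColor(d['frame'],cv2.COLOR_RGB2GRAY)
print(f[146:170,184:204])
f=cv2.cvtColor(c['frame'],cv2.COLOR_RGB2GRAY)
print(f[238:252:1,172:198])
H=cv2.cvtColor(c['frame'],cv2.COLOR_RGB2HSV);m=cv2.inRange(H,(8,170,90),(16,255,255));m[:, 170:]=0;p=np.argwhere(m[225:260,110:]);print('orange top',len(p),p.mean(0)+[225,110],p.max(0)+[225,110])
E
```

```text
[0.44776626 0.32528639 0.20534243] [-1.79987617e+02  5.74833097e-02  8.70538196e+01]
shift [ 0.8  0.4 -1.3] turn -0.0008 n 0.03739450225947597 0.00644977038799014
t pred tip [[191.75366453 246.21119824]] bend [[192.78060388 245.03472353]]
s pred tip [[194.46478564 164.06503977]] bend [[194.17277681 153.01687866]]
[[ 82  64  90 100 102 102 105 101 105 101  98  97  89  84  89  91  89  86
   87  89]
 [ 94  83  75 100 105 103 102 107 105  97  97  94  87  90  83  85  84  82
   87  88]
 [104  90  69  90 100  77 105 102 100 100  93  97  91  85  87  86  86  88
   86  83]
 [104 106  81  59  85  69  85 107 100  99  94  95  91  85  89  85  86  87
   85  86]
 [104 104 104  78  91  79  76 101 101 105  99  91  96  89  87  87  89  88
   89  87]
 [101 104 103 101 110  90  69  90 102  75  98  95  90  88  85  86  88  87
   87  88]
 [106 102 105 104 103 106  75  61  95  74 103  95  94  87  85  89  84  87
   90  88]
 [101 102 103 101 104 102 106  74  66 105  76  97  92  90  87  89  89  88
   90  86]
 [104 103 104 105 101 104 105 107  77  99  76  96  95  87  87  89  90  89
   84  87]
 [106 104 105 103 10
[... 2134 characters left out ...]
193 194 193 149 149 152 156 115  92  95  97  90  89  91  93  94  92
   87  88  91  90 121 126 125 126]
 [190 187 187 188 188 189 189 190 194 134 123 125 127 128 128 128 128 129
  129  81  62 104 125 127 126 125]
 [189 185 186 186 186 187 186 186 188 192 134 123 126 124 125 124 125 126
  127 128 112 126 126 125 126 124]
 [188 186 185 186 185 186 185 185 187 190 132 123 123 124 124 124 125 125
  124 125 125 124 124 124 125 125]
 [187 185 185 185 184 185 185 186 186 188 130 119 122 123 124 123 124 124
  124 124 124 124 124 125 124 125]
 [187 184 185 185 185 186 186 184 185 186 191 132 122 124 123 125 124 124
  123 123 124 125 124 123 125 125]]
orange top 45 [242.42222222 142.35555556] [245 151]
```

The pick sits unchanged in the grip: bend at top (193,245) and scene (193,154), as after the lift. I lower it into the notches.

>>> {"op": "play_rows", "data": {"motion": [[1, [0.8, 0.4, 10], 0], [1, [0.8, 0.4, 40], 0], [1, [0.8, 0.4, 75], 0], [1, [0.8, 0.4, 105], 0], [1, [0.8, 0.4, 125], 0], [1, [0.8, 0.4, 137], 0], [1, [0.8, 0.4, 143], 0], [1, [0.8, 0.4, 147], 0], [1, [0.8, 0.4, 147], 0]]}}

```text
time: 11.02
ee_pos: [0.4485, 0.3261, 0.0582]
tcp_rot: [-3.141, 0.001, 1.519]
wrist_force: [-0.4, -0.3, -1.4]
finger_gap: 0.0141
grasp_force: 107.6
```

>>> {"op": "play_rows", "data": {"motion": [[1, [0, 0, 1], 0], [1, [0, 0, 2], 0], [1, [0, 0, 2], 0]]}}

```text
time: 11.27
ee_pos: [0.4485, 0.3271, 0.0574]
tcp_rot: [3.141, -0.001, 1.52]
wrist_force: [-0.3, 0.4, -1.6]
finger_gap: 0.0139
grasp_force: 107.6
```

>>> {"op": "play_rows", "data": {"motion": [[1, [0, 0, 1], 0], [1, [0, 0, 2], 0], [1, [0, 0, 2], 0]]}}

```text
time: 11.52
ee_pos: [0.4484, 0.327, 0.055]
tcp_rot: [3.141, -0.0, 1.52]
wrist_force: [-0.8, 0.2, 0.3]
finger_gap: 0.0139
grasp_force: 107.7
```

>>> {"op": "play_rows", "data": {"motion": [[1, [0, 0, 1], 0], [1, [0, 0, 1], 0], [1, [0, 0, 1], 0]]}}

```text
time: 11.77
ee_pos: [0.4484, 0.3269, 0.0545]
tcp_rot: [3.141, -0.001, 1.52]
wrist_force: [-1.7, -1.1, 8.5]
finger_gap: 0.0139
grasp_force: 109.2
```

It is seated, at the same height and force as at the grasp. I open and retreat.

>>> {"op": "play_rows", "data": {"motion": [[0.4, [0, 0, 0], 0], [0.2, [0, 0, 0], 0], [-0.2, [0, 0, 0], 0], [-0.6, [0, 0, 0], 0], [-1, [0, 0, 0], 0], [-1, [0, 0, 0], 0], [-1, [0, 0, 0], 0], [-1, [0, 0, 0], 0], [-1, [0, 0, 0], 0], [-1, [0, 0, 0], 0]]}}

```text
time: 12.6
ee_pos: [0.4482, 0.3267, 0.0538]
tcp_rot: [3.142, 0.0, 1.52]
wrist_force: [-0.0, -0.1, 0.3]
finger_gap: 0.0854
grasp_force: 0.0
```

>>> {"op": "play_rows", "data": {"motion": [[-1, [0, 0, -10], 0], [-1, [0, 0, -30], 0], [-1, [0, 0, -65], 0], [-1, [0, 0, -100], 0], [-1, [0, 0, -140], 0], [-1, [30, -10, -170], 0], [-1, [65, -20, -180], 0], [-1, [100, -30, -180], 0], [-1, [130, -40, -180], 0], [-1, [150, -40, -180], 0]]}}

```text
time: 13.43
ee_pos: [0.4129, 0.4826, 0.2349]
tcp_rot: [-3.141, -0.002, 1.524]
wrist_force: [0.2, 0.0, -0.1]
finger_gap: 0.0848
grasp_force: 0.0
```

>>> {"op": "play_rows", "data": {"motion": [[-1, [35, 0, 0], 0], [-1, [70, 0, 0], 0], [-1, [105, 0, 0], 0], [-1, [140, 0, 0], 0], [-1, [140, 0, 0], 0], [-1, [140, 0, 0], 0]]}}

```text
time: 13.93
ee_pos: [0.4218, 0.6202, 0.2334]
tcp_rot: [-3.141, 0.0, 1.523]
wrist_force: [0.5, 0.7, -1.0]
finger_gap: 0.0854
grasp_force: 0.0
```

```bash
python3 clip.py; python3 - <<'E'
from h import *
print(bot.sense()['ee_pos'],bot.sense()['finger_gap'])
for n in('top','scene'):
    c=load(n);H=cv2.cvtColor(c['frame'],cv2.COLOR_RGB2HSV);m=cv2.inRange(H,(8,170,90),(16,255,255))
    k,l,st,ce=cv2.connectedComponentsWithStats(m)
    print(n,[(st[i].tolist(),ce[i].round(1).tolist()) for i in range(1,k) if st[i,4]>12])
f=cv2.cvtColor(load('top')['frame'],cv2.COLOR_RGB2GRAY);print(f[244:256,184:206])
E
```

```text
[0.42178909 0.62021221 0.23343524] [ 0.47088183  0.71707451 -1.02563307]
top 190 x -33.5 13.8 y [ 31.4  33.5  66.7 102.6 103.1] rmax 104.7 rmin 31.9
scene 177 x -32.3 129.7 y [-10.2  11.8  71.5 109.2 109.8] rmax 137.2 rmin 33.1
[0.42324167 0.61743376 0.23406831] 0.08543736871485834
top [([126, 243, 7, 6, 39], [129.1, 245.4]), ([134, 243, 3, 6, 15], [134.9, 245.7]), ([138, 244, 15, 6, 85], [145.0, 246.4]), ([158, 245, 7, 6, 41], [160.9, 247.4])]
scene [([171, 170, 16, 18, 95], [178.3, 177.5])]
[[117 118 118 119 119 118 118 119 118 119 119 119 119 117 116 116 116 115
  113 173 179 178]
 [183 128 116 117 117 118 117 118 119 118 118 117 116 117 118 118 118 119
  115 175 178 178]
 [180 182 182 183 183 183 182 183 184 183 182 183 183 183 183 187 131 119
  116 174 178 177]
 [180 181 180 182 181 182 181 181 180 180 181 181 180 180 181 184 129 117
  117 173 179 177]
 [131 130 126 121 117 112 130 124 120 115 143 147 142 177 183 127 116 116
  175 180 178 178]
 [166 166 168 168 163 166 164 162 159 148 144 143 127 115 113 120 177 181
  180 178 178 177]
 [124 127 135 140 126 130 133 136 138 134 131 137 128 127 126 128 175 179
  177 178 177 177]
 [180 179 180 180 180 180 180 180 181 181 181 181 148 125  80 137 176 178
  177 178 177 177]
 [177 177 177 178 177 177 177 178 177 178 178 179 180 182 181 180 178 177
  178 177 178 177]
 [177 177 177 176 177 177 177 177 176 177 178 177 178 178 178 178 176 178
  178 177 177 178]
 [177 177 176 178 176 177 176 176 177 178 177 177 177 177 177 178 177 177
  177 177 176 177]
 [177 176 177 176 176 178 178 177 178 177 177 177 177 177 177 177 177 177
  178 177 178 177]]
```

The orange blobs are within a pixel of where they started, the clip is stable in the dish, and the arm is clear. I hand in.

```bash
python3 -c "
from bench import bot
print(bot.sign_off())"
```

```text
the job is handed in; nothing more can be done
None
```

The job is handed in after about 14 s of robot time: the clip lies in the dish clear of the spindle and the pick is back in both notches of its rest, though I viewed 11 pictures, one over the limit of 10, and did not measure the cup, jar, tub and timer afterwards (the arm kept well clear of them).

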